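# Take a hot roll from under the upper shelf with tongs and hold it over the plate

## Task

The rolls on the two-tier cooling rack are too hot to touch: with the kitchen tongs, take the round roll off the lower shelf through the open front, without shoving the rack or the other rolls about and without touching the roll with your hand. Then hold it over the middle of the plate, about 10 cm up and clear of it, and finish like that, still holding it in the tongs; do not put it down.

Things in the scene. Friction and masses are not known exactly. Their poses are not given: they have to be found in the camera images.
- roll_center (a point): the round bread roll to be taken: a domed roll with a flat base, 54 mm in diameter (widest 17 mm above its base), 44 mm high, 30 to 65 g, golden brown; it lies on the lower shelf of the rack in the left or the right half, about 55 mm behind the front edge. This point is on its axis, 20 mm above its base. Hot: only the tongs may touch it
- roll: the same round roll; origin at the centre of its flat base
- long_roll_center (a point): a long roll, 88 x 46 x 40 mm, its length roughly along the rack's x, in the other half of the lower shelf, to be left there; this point is 18 mm above its base
- top_roll_center (a point): another round roll (54 mm, 44 mm high) on the upper shelf, to be left there; point 20 mm above its base
- top_long_roll_center (a point): another long roll (88 x 46 x 40 mm) on the upper shelf, to be left there; point 18 mm above its base
- rack: loose two-tier cooling rack of steel wire, 190 mm deep (x) by 346 mm wide (y) by 145 mm high, 0.9 kg; origin on the worktop under its centre, its x axis points from the open front (toward the robot) to the back. Top of the lower shelf 30 mm, of the upper shelf 145 mm above the worktop; the free gap between them is 110 mm high. Front edges of both shelves at x = -95 mm; the front legs stand at x = -81 mm, y = +-173 mm, and nothing else closes the front
- rack_mouth (a point): centre of the rack's open front: at its front edge, half-way across, 85 mm above the worktop
- tongs: loose steel kitchen tongs, 305 mm long with the hanging ring, lying flat, so that the two arms lie side by side and close level with the worktop; 105 g, balancing 7 mm behind the grip sleeves' middle. Origin at the hinge end, on the worktop side (underside); x runs along the centre line toward the jaws, z up, and the tongs are 26 mm deep in z
- tongs_grip (a point): point on the tongs' centre line between the middles of the two black rubber grip sleeves (each 66 mm long, 24 mm deep in z), 105 mm from the hinge, half-way up (13 mm above the underside). Open, the tongs measure 59 mm over the sleeves here; closed on the 54 mm roll 38 mm. x axis toward the jaws. Squeezing the sleeves closes the jaws
- tongs_jaw (a point): point midway between the jaws, 145 mm ahead of tongs_grip on the centre line, half-way up. The jaws are shallow cups 26 mm high and 51 mm long (25 mm behind and ahead of this point). Open, there is about 90 mm between the cups' edges, and they measure about 115 mm outside; with the sleeves squeezed to 52 mm outside, about 73 mm is left between the edges
- tongs_left: the tongs' left arm (at +y of the tongs) with sleeve and jaw; origin on its hinge. Both arms swing alike: 0.10 rad from open until the jaws touch the 54 mm roll, 0.185 rad to shut. A spring opens them: squeezed at the sleeves it pushes on each finger with about 5 N when open, 10 N when closed on the roll, so a part closed grip carries the tongs with open jaws
- tongs_right: the tongs' right arm (at -y of the tongs), the mirror image of the left one; origin on its hinge
- plate: round white plate, 160 mm in diameter, 18 mm high, on the worktop; origin at the centre of its underside

How it is judged:
By the outcome, as a careful person would: the job done as asked, in the order asked, and still so for the second after the job is handed in, while the arm keeps its last pose, push and grip.
It also fails if it takes over 45 s, if anything falls off the work surface, if the arm or the gripper's body presses on something with over 40 N, if the wrist force passes 120 N, or if a joint passes its speed limit or range.

## Robot

A 6-joint arm with a two-finger parallel gripper is mounted at the origin on a cart in front of the work surface, level with it; the furniture and walls round the work are solid. World frame = base frame: x ahead of the robot, y to its left, z up, the work surface at z = 0. Lengths are in mm, angles in rad, forces in N, time in s.
With the tool pointing down it reaches from about 350 to 875 mm from the base axis. Payload 4.2 kg.
Tool frame: the origin (TCP) lies at the very end of the fingers, on their centre line; the grasp point (between the pads) lies arm.grip_depth behind it (arm.grip_depth is the distance from the TCP to the grasp point, in mm); z points along the fingers, y is the direction in which the jaws open and shut (so a half turn about z gives the same grasp; the last joint's range is limited). The gripper opens to 85 mm and grips with 20 to 120 N. Pads are 22 mm wide; open, the fingers measure 114 mm over their backs; the gripper's body (76 mm by 85 mm) begins 54 mm behind the grasp point. The pads swing forward as they close: fully open they stand 13 mm farther back than shut.
Start: joints at [1.553, 0.385, 0.008, 0, -1.194, -0.259], TCP at [170.767, 601.197, 209.312] pointing down, gripper open.
Joint ranges: [-3.14, 3.14], [-1.21, 2.06], [-1.07, 1.41], [-3.16, 2.05], [-2.99, -0.16], [-3.1, 3.1]. Speed limits (rad/s): [2.79, 2.79, 3.14, 3.14, 3.14, 3.14].

## Interface

Orientations are given as a unit quaternion [x, y, z, w].
In Python, from bench import arm, optics, workorder gives the robot as it stands. The module is installed in compiled form; this text tells all that it offers.
- The arm moves only by the tool play_rows, never from a script. Its arguments are lists of equal length, an entry for each row: "travel": the shift along the tool's x, y, z in m, a list of three; "rotation": the turn, a rotation vector about the tool's x, y, z in rad, a list of three; "grip": the opening, from 0 (shut) to 1 (fully open). In form: {"travel": [[x, y, z], ...], "rotation": [[rx, ry, rz], ...], "grip": [grip, ...]}. A call has 1 to 12 rows; each row shifts and turns the commanded pose from where the row before left it, along the tool's axes as they then stand; what a row does not reach is not made up. A row lasts 1/12 s, in which the tool goes at most 41.7 mm and 7.16 degrees, less where a joint would pass 70% of its speed; a pose out of reach is approached as far as the arm can. A call is refused whole if a number of a shift passes 0.0417 or a number of a turn 0.125, either way. A call with a gripper value outside its range is refused whole. The fingers move at their own pace and stop on an object; the grip force is fixed at half the most. Time passes only in rows, so rows that do not move let the fingers close. It gives the time, the measured TCP pose, the force and the opening at its end, in the units of the state.
- arm.read_state(): the state, without advancing time (a new reading comes with each control period).
- optics.get_image(name): name is "scene" or "top" or "wrist"; returns a dict with "image" (400x640x3 uint8, blue, green, red), "depth" (400x640 float32, mm along the optical axis (not along the pixel's ray), 0 where there is no reading), "camera_matrix" (3x3 intrinsics, pixels), "k1" (the pictures are not rectified: a ray, as slopes to the right and down, at radius r is drawn at 1 + k1 r^2 times it, then the intrinsics apply), "R" (3x3) and "t" (3): a world point X has camera coordinates R X + t; the wrist camera has in their place "hand_eye" (4x4, takes a point from camera to tool coordinates, whose origin is the TCP and whose axes are the flange's). Camera axes: x right, y down, z forward; pixel columns grow to the right and rows downward; lengths in mm; the calibration is good to about 2 mm. A picture is of the moment at which its call begins: read the wrist's pose just before it.
- workorder.job_done(): hands the job in, once; it reports no verdict.
The state is a dict: "clock": time; "joints": joint angles; "joint_vel": joint speeds; "joint_efforts": joint torques, N m; "position": TCP position; "ee_rot": TCP orientation; "contact_force": force on the tool from outside, world axes, zero at the start; "wrist_torque": the same for the moment, N m; "gripper_width": finger opening in mm.
Only numpy, scipy, OpenCV 4.12 (cv2) and the standard library are available. Lean on these libraries where they do the work, as an engineer would, in place of code of your own. Each camera call takes 0.05 s, during which the arm holds its last target. There are 200 camera calls.

## Working session

There is one attempt and no reset: what is moved stays moved. The work goes in short steps, Python scripts to look and compute and a tool call to move; the robot and the scene stay as the last step left them, time stands still between calls to the robot, and variables do not carry over. Pictures are saved under pics/ and viewed, about 8 in all and at most 12, crops included, and the job is handed in when it is done.

Besides the shell and the picture viewer there is one more tool, called after "Emit:" as name(argument=value, ...) on one line, values as JSON. play_rows: Moves the arm, as the interface text tells. Its arguments: {"type":"object","properties":{"travel":{"type":"array","items":{"type":"array","items":{"type":"number"}}},"rotation":{"type":"array","items":{"type":"array","items":{"type":"number"}}},"grip":{"type":"array","items":{"type":"number"}}},"required":["travel","rotation","grip"]}

```bash
mkdir -p pics
cat > h.py <<'E'
import numpy as np, cv2
from bench import arm, optics, workorder
from scipy.spatial.transform import Rotation as Ro
def cam(name):
    st=arm.read_state(); d=optics.get_image(name)
    if name=="wrist":
        H=np.array(d["hand_eye"]); T=np.eye(4); T[:3,:3]=Ro.from_quat(st["ee_rot"]).as_matrix(); T[:3,3]=st["position"]
        M=T@H; d["Rw"]=M[:3,:3]; d["c"]=M[:3,3]
    else:
        R=np.array(d["R"]); d["Rw"]=R.T; d["c"]=-R.T@np.array(d["t"])
    return d
def rays(d,uv):
    K=np.array(d["camera_matrix"]); uv=np.atleast_2d(uv).astype(float)
    p=np.c_[(uv[:,0]-K[0,2])/K[0,0],(uv[:,1]-K[1,2])/K[1,1]]; q=p.copy()
    for _ in range(20): q=p/(1+d["k1"]*(q**2).sum(1,keepdims=True))
    return np.c_[q,np.ones(len(q))]
def onplane(d,uv,z):
    r=rays(d,uv)@d["Rw"].T; return d["c"]+r*((z-d["c"][2])/r[:,2])[:,None]
def bydepth(d,uv):
    uv=np.atleast_2d(uv); z=d["depth"][uv[:,1].astype(int),uv[:,0].astype(int)]
    return d["c"]+(rays(d,uv)*z[:,None])@d["Rw"].T
def cloud(d):
    v,u=np.mgrid[:400,:640]; return bydepth(d,np.c_[u.ravel(),v.ravel()]).reshape(400,640,3)
E
python3 - <<'E'
from h import *
print(arm.read_state(), arm.grip_depth)
for n in("scene","top"):
    d=cam(n); print(n,d["c"],d["Rw"][:,2]); cv2.imwrite(f"pics/{n}0.png",d["image"])
    np.savez(f"{n}0.npz",**{k:d[k] for k in("image","depth","camera_matrix","k1","Rw","c")})
E
```

```text
{'clock': 0.0, 'joints': array([ 1.55258816e+00,  3.85519001e-01,  6.62966342e-03, -4.72178954e-04,
       -1.19399253e+00, -2.58608652e-01]), 'joint_vel': array([ 0.00051759,  0.00163601,  0.00038079, -0.00078565, -0.00011421,
        0.00054739]), 'joint_efforts': array([-1.28809156e-04, -3.92283189e+01,  1.88396895e+01,  4.18606952e+00,
       -4.62618365e-03,  1.06455559e-05]), 'position': array([170.6232602 , 600.60766843, 208.24978074]), 'ee_rot': array([ 9.90424255e-01, -1.38053106e-01, -9.28129629e-05,  1.06156001e-03]), 'contact_force': array([-0.24162665,  0.30837531, -0.10613197]), 'wrist_torque': array([-0.01243281,  0.02864913,  0.05240335]), 'gripper_width': 85.61830151261408} 18.700000000000003
scene [ -16.00270995 -493.84958311  942.53858929] [ 0.5410277   0.41990563 -0.72867571]
top [ 463.13124886  -77.1821967  1063.8861242 ] [ 0.14157408  0.0347453  -0.98931772]
```

View pics/scene0.png

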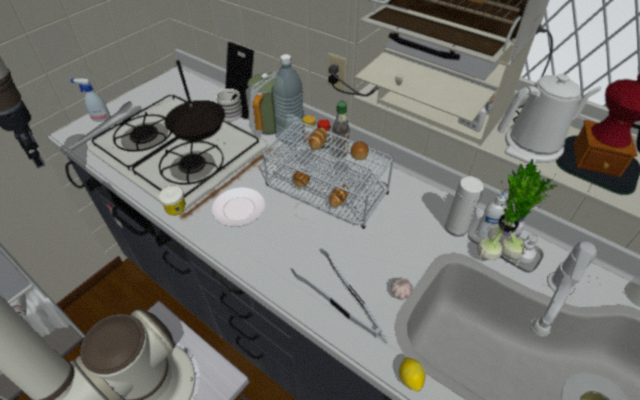

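View pics/top0.png

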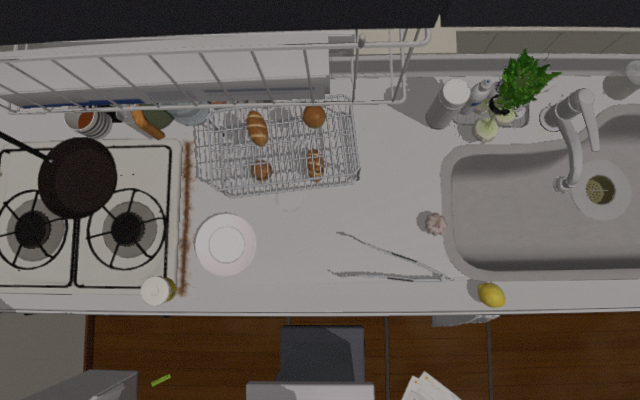

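The scene view shows the rack at about (325,170) and the tongs with their hinge at (380,338). In the top view the lower round roll is at (261,170), the long one at (316,165), the plate at (226,244) and the tongs' hinge at (447,277), with jaws to the left (+y).

Run:
```python
from h import *
d=dict(np.load("top0.npz")); im=d["image"]
a=cv2.resize(im[75:290,180:470],None,fx=2.7,fy=2.7,interpolation=cv2.INTER_CUBIC); cv2.imwrite("pics/topc.png",a)
P=cloud(d)
hsv=cv2.cvtColor(im,cv2.COLOR_BGR2HSV)
m=((hsv[...,0]>3)&(hsv[...,0]<22)&(hsv[...,1]>90)&(hsv[...,2]>50)).astype(np.uint8); m[:,:195]=0;m[:,370:]=0;m[210:]=0;m[:95]=0
m=cv2.morphologyEx(m,cv2.MORPH_CLOSE,np.ones((5,5)))
n,l,s,c=cv2.connectedComponentsWithStats(m)
for i in range(1,n):
    if s[i,4]>40:
        z=P[l==i]; print(c[i],s[i],np.round(np.percentile(z[:,2],[20,50,90])), [np.round(onplane(d,c[i],h)) for h in(50,165)])
# plate
v=P[240:250,220:232].reshape(-1,3); print("platez",np.median(v,0))
b=(hsv[...,2]>0)&(P[...,2]>8)&(P[...,2]<30); b[:205]=0; b[:,270:]=0;b[:,190]=0; b[:,:190]=0
n,l,s,c=cv2.connectedComponentsWithStats(b.astype(np.uint8)); i=1+s[1:,4].argmax(); print("plate",s[i],c[i],onplane(d,c[i],15))
# tongs: height mask
t=(P[...,2]>8)&(P[...,2]<45); t[:215]=0;t[:,:300]=0;t[:,470:]=0;t[288:]=0
q=P[t]; print(t.sum()); cv2.imwrite("pics/tm.png",t*255)
for p0 in [(447,277),(330,272),(338,234),(360,274),(400,278)]: print(p0,onplane(d,p0,13).round())
```

```text
[313.81795511 115.94763092] [303 106  23  22 401] [177. 184. 189.] [array([[825., -18.,  50.]]), array([[784., -25., 165.]])]
[256.82867784 128.10242086] [247 111  21  35 537] [174. 180. 185.] [array([[796., 129.,  50.]]), array([[758., 106., 165.]])]
[314.69647696 164.79403794] [307 149  17  33 369] [ 62.  67. 145.] [array([[696., -20.,  50.]]), array([[670., -26., 165.]])]
[261.19536424 170.31788079] [251 160  21  21 302] [ 64.  71. 145.] [array([[684., 116.,  50.]]), array([[659.,  94., 165.]])]
platez [499.34450831 215.34487782   5.12724855]
plate [ 195  214   61   62 1832] [224.68995633 244.43340611] [[499.18679556 214.85000943  15.        ]]
755
(447, 277) [[ 413. -348.   13.]]
(330, 272) [[428. -55.  13.]]
(338, 234) [[523. -76.  13.]]
(360, 274) [[ 422. -130.   13.]]
(400, 278) [[ 411. -230.   13.]][ WARN:0@0.833] global loadsave.cpp:1063 imwrite_ Unsupported depth image for selected encoder is fallbacked to CV_8U.
```

View pics/topc.png

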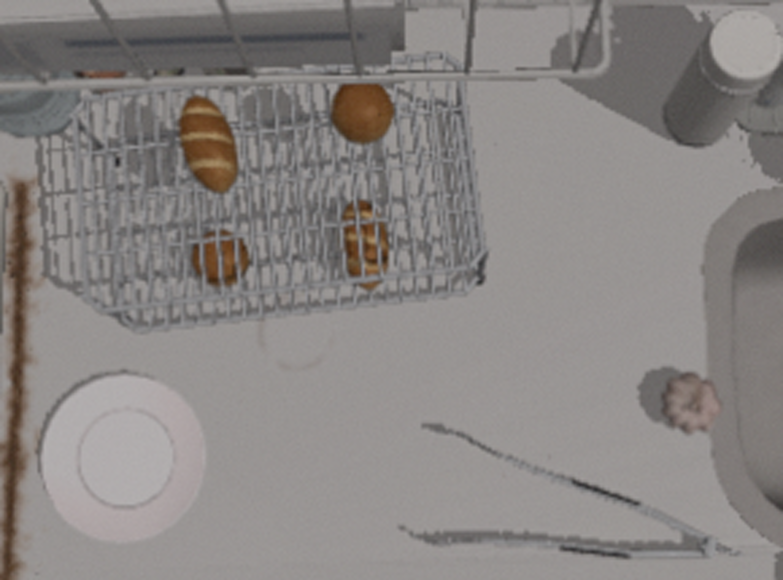

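The crop shows the tongs' hinge at (712,545), sleeves at (605,492) and (595,551), and jaw tips at (425,427) and (400,530). The rack's upper front edge runs (130,328)–(480,292), and the round roll is at (220,257).

Run:
```python
from h import *
d=dict(np.load("top0.npz")); P=cloud(d)
f=lambda x,y:(x/2.7+180,y/2.7+75)
for n,p,z in [("hinge",f(712,545),20),("sl1",f(605,492),20),("sl2",f(595,551),20),("tip1",f(425,427),20),("tip2",f(400,530),20),("fl",f(130,328),145),("fr",f(480,292),145),("tr",f(460,60),145)]:
    print(n,np.round(p),onplane(d,p,z).round(1))
# roll dome / rolls points by depth
for (u,v) in [(261,170),(315,165)]:
    q=P[v-20:v+20,u-18:u+18].reshape(-1,3); q=q[(q[:,2]>55)&(q[:,2]<85)]; print(len(q),np.median(q,0).round(),q.min(0).round(),q.max(0).round())
s=dict(np.load("scene0.npz"));im=s["image"];hsv=cv2.cvtColor(im,cv2.COLOR_BGR2HSV)
m=((hsv[...,0]>3)&(hsv[...,0]<22)&(hsv[...,1]>90)&(hsv[...,2]>50)).astype(np.uint8)
m=cv2.morphologyEx(m,cv2.MORPH_CLOSE,np.ones((3,3)));m[:120]=0;m[215:]=0;m[:,:280]=0;m[:,385:]=0
n,l,st,c=cv2.connectedComponentsWithStats(m)
for i in range(1,n):
    if st[i,4]>20: print(c[i],st[i],[np.round(onplane(s,c[i],h)) for h in(50,165)])
# dark sleeves in top
g=d["image"].max(2); k=(g<75).astype(np.uint8);k[:245]=0;k[290:]=0;k[:,:370]=0;k[:,430:]=0
n,l,st,c=cv2.connectedComponentsWithStats(k)
for i in range(1,n):
    if st[i,4]>10:print("sl",c[i],st[i],onplane(d,c[i],24).round(1))
```

```text
hinge [444. 277.] [[ 413.4 -338.    20. ]]
sl1 [404. 257.] [[ 463.1 -241.    20. ]]
sl2 [400. 279.] [[ 409.2 -230.1   20. ]]
tip1 [337. 233.] [[525.2 -74.8  20. ]]
tip2 [328. 271.] [[429.9 -50.5  20. ]]
fl [228. 196.] [[603.8 173.3 145. ]]
fr [358. 183.] [[ 630.3 -122.6  145. ]]
tr [350.  97.] [[ 835.2 -109.6  145. ]]
232 [680. 115.  69.] [658.  90.  55.] [709. 140.  77.]
300 [694. -19.  65.] [653. -41.  55.] [736.   2.  74.]
[318.54819277 135.76807229] [309 121  20  28 332] [array([[879., 198.,  50.]]), array([[764., 109., 165.]])]
[359.14583333 150.05833333] [351 142  17  17 240] [array([[899.,  45.,  50.]]), array([[781., -25., 165.]])]
[300.5480226  178.80225989] [293 171  16  16 177] [array([[677., 114.,  50.]]), array([[587.,  35., 165.]])]
[337.38495575 196.95132743] [330 188  18  19 226] [array([[682., -22.,  50.]]), array([[592., -83., 165.]])]
```

```bash
cat >> h.py <<'E'
def plan(pos,yaw,n,show=True):
    """n equal rows: tool down, tool x at yaw deg; prints rows in tool axes"""
    st=arm.read_state(); R0=Ro.from_quat(st["ee_rot"]); p=np.array(st["position"])
    R1=Ro.from_euler("z",yaw,degrees=True)*Ro.from_euler("x",180,degrees=True)
    w=(R0.inv()*R1).as_rotvec()/n; dp=(np.array(pos)-p)/n/1000; R=R0; T=[]
    for i in range(n): T.append([round(float(x),3) for x in R.inv().apply(dp)]); R=R*Ro.from_rotvec(w)
    print("n",n,"T",T,"W",w.round(4),"step",np.linalg.norm(dp)*1000,np.degrees(np.linalg.norm(w)))
def tool():
    st=arm.read_state();print(st["clock"],st["position"].round(1),Ro.from_quat(st["ee_rot"]).as_matrix().round(3).tolist(),st["joints"].round(2),st["contact_force"].round(1),st["gripper_width"].round(1))
E
python3 - <<'E'
from h import *
d=dict(np.load("top0.npz"))
f=lambda x,y:(x/2.7+180,y/2.7+75)
for n,p,z in [("ufl",f(45,280),145),("ufr",f(485,255),145),("lfl",f(130,328),30),("lfr",f(480,292),30)]: print(n,onplane(d,f(0,0) if 0 else p,z).round(1))
plan((450,100,208),-60,14)
E
```

```text
ufl [[646.4 248.4 145. ]]
ufr [[ 661.9 -127.5  145. ]]
lfl [[621.4 204.7  30. ]]
lfr [[ 651.2 -128.3   30. ]]
n 14 T [[0.029, 0.029, 0.0], [0.031, 0.027, 0.0], [0.032, 0.026, 0.0], [0.033, 0.024, 0.0], [0.035, 0.022, 0.0], [0.036, 0.02, 0.0], [0.037, 0.018, 0.0], [0.038, 0.016, 0.0], [0.039, 0.014, 0.0], [0.039, 0.012, 0.0], [0.04, 0.01, 0.0], [0.04, 0.007, 0.0], [0.041, 0.005, 0.0], [0.041, 0.003, 0.0]] W [ 0.0001 -0.0001  0.055 ] step 40.95228180531473 3.1523140005631376
```

Emit:
play_rows(travel=[[0.029,0.029,0],[0.031,0.027,0],[0.032,0.026,0],[0.033,0.024,0],[0.035,0.022,0],[0.036,0.02,0],[0.037,0.018,0],[0.038,0.016,0],[0.039,0.014,0],[0.039,0.012,0],[0.04,0.01,0],[0.04,0.007,0]], rotation=[[0,0,0.055],[0,0,0.055],[0,0,0.055],[0,0,0.055],[0,0,0.055],[0,0,0.055],[0,0,0.055],[0,0,0.055],[0,0,0.055],[0,0,0.055],[0,0,0.055],[0,0,0.055]], grip=[1,1,1,1,1,1,1,1,1,1,1,1])

```text
clock: 1.1
position: [411.1, 168.4, 209.3]
ee_rot: [0.892, -0.452, -0.0, -0.0]
contact_force: [0.2, 1.4, -0.3]
gripper_width: 85.4
```

Run:
```python
from h import *
tool(); plan((437,-225,200),-103,12)
```

```text
Traceback (most recent call last):
  File "h.py", line 32, in tool
    st=arm.read_state();print(st["clock"],st["position"].round(1),Ro.from_quat(st["ee_rot"]).as_matrix().round(3).tolist(),st["joints"].round(2),st["contact_force"].round(1),st["gripper_width"].round(1))
                                                                                                                                                                              ^^^^^^^^^^^^^^^^^^^^^^^^^
AttributeError: 'float' object has no attribute 'round'
```

```bash
sed -i 's/st\["gripper_width"\].round(1)/round(float(st["gripper_width"]),1)/' h.py
python3 - <<'E'
from h import *
tool(); plan((437,-225,200),-103,12)
E
```

```text
1.1 [411.1 168.4 209.3] [[0.591, -0.807, -0.0], [-0.807, -0.591, 0.0], [-0.0, 0.0, -1.0]] [ 0.76  0.07 -0.41 -0.   -1.09 -0.12] [ 0.2  1.4 -0.3] 85.4
n 12 T [[0.028, 0.018, 0.001], [0.029, 0.016, 0.001], [0.03, 0.013, 0.001], [0.031, 0.011, 0.001], [0.032, 0.009, 0.001], [0.032, 0.007, 0.001], [0.033, 0.004, 0.001], [0.033, 0.002, 0.001], [0.033, -0.0, 0.001], [0.033, -0.003, 0.001], [0.032, -0.005, 0.001], [0.032, -0.007, 0.001]] W [0.     0.     0.0715] step 32.863279836631214 4.099392188695178
```

Emit:
play_rows(travel=[[0.028,0.018,0.001],[0.029,0.016,0.001],[0.03,0.013,0.001],[0.031,0.011,0.001],[0.032,0.009,0.001],[0.032,0.007,0.001],[0.033,0.004,0.001],[0.033,0.002,0.001],[0.033,0,0.001],[0.033,-0.003,0.001],[0.032,-0.005,0.001],[0.032,-0.007,0.001]], rotation=[[0,0,0.0715],[0,0,0.0715],[0,0,0.0715],[0,0,0.0715],[0,0,0.0715],[0,0,0.0715],[0,0,0.0715],[0,0,0.0715],[0,0,0.0715],[0,0,0.0715],[0,0,0.0715],[0,0,0.0715]], grip=[1,1,1,1,1,1,1,1,1,1,1,1])

```text
clock: 2.1
position: [438.6, -225.7, 197.0]
ee_rot: [-0.622, 0.783, 0.0, -0.0]
contact_force: [1.4, 0.7, 0.2]
gripper_width: 85.5
```

Run:
```python
from h import *
tool(); d=cam("wrist"); cv2.imwrite("pics/w1.png",d["image"]); print(d["c"],d["Rw"].round(2).tolist())
np.savez("w1.npz",**{k:d[k] for k in("image","depth","camera_matrix","k1","Rw","c")})
```

```text
2.1 [ 438.6 -225.7  197. ] [[-0.226, -0.974, -0.001], [-0.974, 0.226, 0.0], [-0.0, 0.001, -1.0]] [-0.15  0.17 -0.33 -0.   -1.08 -0.08] [1.4 0.7 0.2] 85.5
[ 419.89312281 -307.70277184  361.05740662] [[-0.97, 0.21, 0.07], [0.23, 0.92, 0.32], [0.0, 0.32, -0.95]]
```

View pics/w1.png

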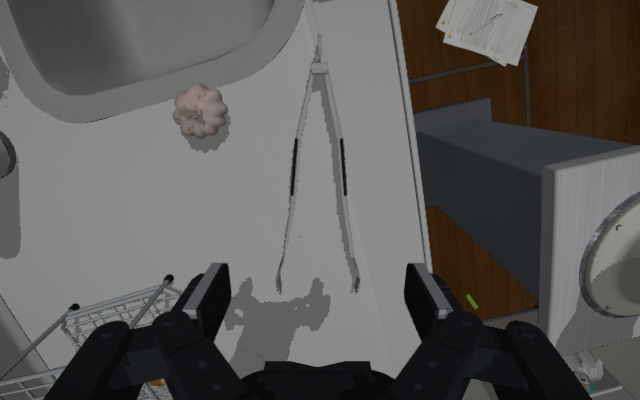

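The wrist view shows the sleeves at about (294,167) and (343,167), the hinge at (319,68) and the jaw tips at (279,290) and (355,290).

Run:
```python
from h import *
d=dict(np.load("w1.npz")); g=d["image"].max(2); k=(g<60).astype(np.uint8);k[:130]=0;k[205:]=0;k[:,:280]=0;k[:,360:]=0
n,l,st,c=cv2.connectedComponentsWithStats(k); S=[]
for i in range(1,n):
    if st[i,4]>50:S.append(onplane(d,c[i],20)[0]);print("sl",c[i],st[i],S[-1].round(1),bydepth(d,c[i].round()).round(1))
m=np.mean(S,0); h=onplane(d,(319,68),20)[0]; t=onplane(d,[(279,290),(355,290)],13).mean(0)
print("mid",m,"hinge",h,"tipmid",t, np.linalg.norm((m-h)[:2]),np.linalg.norm((t-h)[:2]))
for a,b in((h,t),(h,m),(m,t)): print(np.degrees(np.arctan2(b[1]-a[1],b[0]-a[0])))
```

```text
sl [293.52564103 166.63461538] [290 139   8  57 156] [ 462.4 -241.    20. ] [[ 461.5 -241.3   24. ]]
sl [343.07236842 166.14473684] [340 139   7  57 152] [ 408.2 -229.    20. ] [[ 408.4 -230.4   25.4]]
mid [ 435.3274189  -234.97935151   20.        ] hinge [ 411.49372087 -335.0424158    20.        ] tipmid [474.67279656 -71.85919077  13.        ] 102.86234488853799 270.6603139383461
76.50115813503109
76.6025393332264
76.43901025389663
```

Emit:
play_rows(travel=[[0.0098,0.001,0.02],[0,0,0.03],[0,0,0.035],[0,0,0.035],[0,0,0.03],[0,0,0.02],[0,0,0.01],[0,0,0.007],[0,0,0.005],[0,0,0.002],[0,0,0]], rotation=[[0,0,0.007],[0,0,0],[0,0,0],[0,0,0],[0,0,0],[0,0,0],[0,0,0],[0,0,0],[0,0,0],[0,0,0],[0,0,0]], grip=[1,1,1,1,1,1,1,1,1,1,1])

```text
clock: 3.07
position: [436.1, -233.4, 3.4]
ee_rot: [-0.621, 0.784, -0.0, 0.0]
contact_force: [-0.2, -0.5, 0.2]
gripper_width: 84.9
```

Emit:
play_rows(travel=[[0,0,0],[0,0,0],[0,0,0],[0,0,0],[0,0,0],[0,0,0]], rotation=[[0,0,0],[0,0,0],[0,0,0],[0,0,0],[0,0,0],[0,0,0]], grip=[0.8,0.7,0.65,0.6,0.6,0.6])

```text
clock: 3.57
position: [436.0, -233.4, 3.5]
ee_rot: [-0.621, 0.784, -0.0, 0.0]
contact_force: [0.2, -0.0, -0.3]
gripper_width: 50.7
```

Emit:
play_rows(travel=[[0,0,-0.005],[0,0,-0.01],[0,0,-0.015],[0,0,-0.02],[0,0,-0.02],[0,0,-0.02],[0,0,-0.015],[0,0,-0.01],[0,0,-0.005],[0,0,0]], rotation=[[0,0,0],[0,0,0],[0,0,0],[0,0,0],[0,0,0],[0,0,0],[0,0,0],[0,0,0],[0,0,0],[0,0,0]], grip=[0.6,0.6,0.6,0.6,0.6,0.6,0.6,0.6,0.6,0.6])

```text
clock: 4.4
position: [436.6, -233.5, 124.7]
ee_rot: [-0.621, 0.784, -0.001, 0.001]
contact_force: [0.2, -0.1, 0.2]
gripper_width: 51.1
```

Run:
```python
from h import *
tool(); d=cam("wrist"); s=cam("scene")
for n,x in(("w2",d),("s2",s)): np.savez(n+".npz",**{k:x[k] for k in("image","depth","camera_matrix","k1","Rw","c")})
cv2.imwrite("pics/w2.png",np.vstack([d["image"][:400,100:540],cv2.resize(s["image"][220:350,270:413],(440,400))]) if 0 else np.hstack([d["image"][:,150:500],cv2.resize(s["image"][200:360,240:420],(450,400),interpolation=cv2.INTER_CUBIC)]))
plan((435,-100,130),-140,6)
```

```text
4.4 [ 436.6 -233.5  124.7] [[-0.229, -0.973, 0.003], [-0.973, 0.229, -0.001], [-0.0, -0.003, -1.0]] [-0.16  0.25 -0.43  0.   -0.89 -0.07] [ 0.2 -0.1  0.2] 51.1
n 6 T [[-0.022, 0.005, -0.001], [-0.021, 0.007, -0.001], [-0.02, 0.01, -0.001], [-0.019, 0.012, -0.001], [-0.018, 0.014, -0.001], [-0.016, 0.015, -0.001]] W [1.000e-04 0.000e+00 1.069e-01] step 22.236531403525266 6.124917143830808
```

View pics/w2.png

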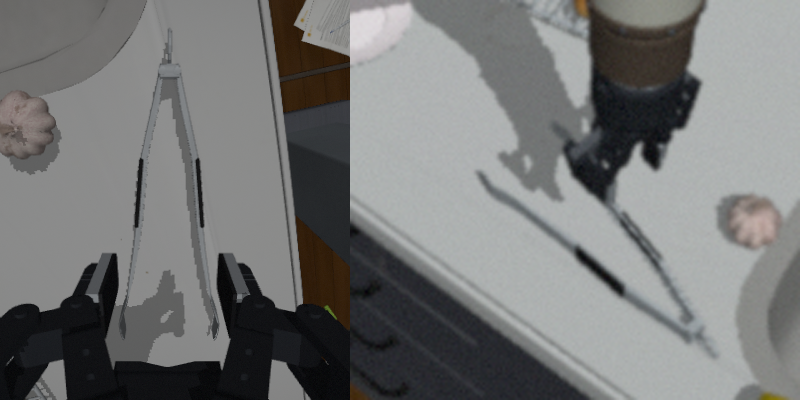

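The picture shows the tongs still on the worktop: the grip slipped or never held. I'll check whether they moved.

```bash
cat >> h.py <<'E'
def tongs(d,box,hinge,zs=22,thr=60):
    u0,u1,v0,v1=box; g=d["image"].max(2); k=np.zeros((400,640),np.uint8); k[v0:v1,u0:u1]=g[v0:v1,u0:u1]<thr
    n,l,st,c=cv2.connectedComponentsWithStats(k); S=[]
    for i in 1+np.argsort(-st[1:,4])[:2]:
        S.append(onplane(d,c[i],zs)[0]);print("sl",c[i].round(),st[i],S[-1].round(1),bydepth(d,c[i].round()).round(1))
    m=np.mean(S,0); h=onplane(d,hinge,zs)[0]; print("mid",m.round(1),"hinge",h.round(1),"dist",np.linalg.norm(m-h).round(1),"gap",np.linalg.norm(S[0]-S[1]).round(1),"heading",np.degrees(np.arctan2(*(m-h)[1::-1])).round(1))
E
python3 - <<'E'
from h import *
d=dict(np.load("w2.npz")); tongs(d,(275,370,150,235),(319,72))
for u,v in [(290,190),(349,190),(319,72),(277,310)]: print(bydepth(d,(u,v)).round(1))
E
```

```text
sl [288. 192.] [285 158   8  70 257] [ 461.9 -242.2   22. ] [[ 461.6 -243.    25.1]]
sl [349. 192.] [346 158   8  70 243] [ 408.2 -229.7   22. ] [[ 408.7 -230.5   24.9]]
mid [ 435.1 -236.    22. ] hinge [ 412. -334.   22.] dist 100.8 gap 55.1 heading 76.8
[[ 459.4 -244.4   25.2]]
[[ 408.4 -232.3   24.7]]
[[ 412.1 -333.8   25.9]]
[[ 5.145e+02 -1.040e+02 -4.000e-01]]
```

Run:
```python
from h import *
for f,p,y in(("w1",(438.6,-225.7,197.),-103.1),("w2",(436.6,-233.5,124.7),-103.2)):
    d=dict(np.load(f+".npz")); P=cloud(d); R=Ro.from_euler("z",y,degrees=True)*Ro.from_euler("x",180,degrees=True)
    Q=R.inv().apply((P-np.array(p)).reshape(-1,3)); ok=(d["depth"].ravel()>50)&(np.abs(Q[:,0])<60)&(np.abs(Q[:,1])<75)&(Q[:,2]<20)&(Q[:,2]>-60); q=Q[ok]
    print(f,len(q),np.percentile(q[:,2],[90,98,99.5,100]).round(1))
    for s in(1,-1):
        a=q[q[:,1]*s>0]; t=a[a[:,2]>a[:,2].max()-8]; print(s,"tip",t.min(0).round(1),t.max(0).round(1), "inner",(a[:,1]*s).min().round(1))
        b=a[a[:,1]*s<(a[:,1]*s).min()+4]; print("  inner pad x,z",b.min(0).round(1),b.max(0).round(1))
```

```text
w1 2956 [-39.7 -36.1 -34.8 -33.6]
1 tip [-10.2  42.1 -41.6] [ 12.3  54.2 -33.6] inner 41.8
  inner pad x,z [-11.   41.8 -60. ] [ 12.4  45.7 -33.6]
-1 tip [-10.8 -55.6 -41.8] [ 12.1 -42.4 -33.9] inner 42.2
  inner pad x,z [-11.4 -46.2 -59.9] [ 12.4 -42.2 -33.9]
w2 3175 [-32.2 -27.4 -25.2 -23.9]
1 tip [ -9.9  24.9 -31.9] [ 12.   37.3 -23.9] inner 24.9
  inner pad x,z [-11.   24.9 -60. ] [ 12.5  28.9 -23.9]
-1 tip [ -9.9 -37.3 -31.9] [ 12.2 -25.5 -24. ] inner 25.4
  inner pad x,z [-11.1 -29.4 -60. ] [ 12.7 -25.4 -24. ]
```

The pads' ends actually sit about 24 mm behind the TCP at this opening, so they passed over the 25 mm high sleeves. I'll go again, lower, and watch the force.

Emit:
play_rows(travel=[[0.002,0.001,0.02],[0,0,0.03],[0,0,0.03],[0,0,0.02],[0,0,0.012],[0,0,0.009],[0,0,0.005],[0,0,0.004],[0,0,0.004],[0,0,0]], rotation=[[0,0,0],[0,0,0],[0,0,0],[0,0,0],[0,0,0],[0,0,0],[0,0,0],[0,0,0],[0,0,0],[0,0,0]], grip=[1,1,1,1,1,1,1,1,1,1])

```text
clock: 5.33
position: [434.4, -235.1, -10.9]
ee_rot: [-0.621, 0.784, 0.0, -0.0]
contact_force: [0.1, 0.0, -0.6]
gripper_width: 85.5
```

Emit:
play_rows(travel=[[0,0,0.003],[0,0,0.003],[0,0,0.002],[0,0,0],[0,0,0],[0,0,0]], rotation=[[0,0,0],[0,0,0],[0,0,0],[0,0,0],[0,0,0],[0,0,0]], grip=[1,1,0.9,0.8,0.75,0.75])

```text
clock: 5.83
position: [434.6, -235.1, -18.5]
ee_rot: [-0.621, 0.784, -0.0, 0.0]
contact_force: [-0.4, 0.6, -0.1]
gripper_width: 64.0
```

Emit:
play_rows(travel=[[0,0,0],[0,0,0],[0,0,0],[0,0,0],[0,0,0],[0,0,0]], rotation=[[0,0,0],[0,0,0],[0,0,0],[0,0,0],[0,0,0],[0,0,0]], grip=[0.7,0.67,0.64,0.61,0.61,0.61])

```text
clock: 6.33
position: [436.4, -235.3, -17.2]
ee_rot: [-0.621, 0.784, -0.002, 0.001]
contact_force: [-1.1, 1.9, 6.8]
gripper_width: 52.5
```

Run:
```python
from h import *
tool(); d=cam("wrist"); cv2.imwrite("pics/w3.png",d["image"])
```

```text
6.3333 [ 436.4 -235.3  -17.2] [[-0.229, -0.973, 0.004], [-0.973, 0.229, -0.001], [-0.0, -0.004, -1.0]] [-0.17  0.46 -0.57  0.   -0.53 -0.07] [-1.1  1.9  6.8] 52.5
```

View pics/w3.png

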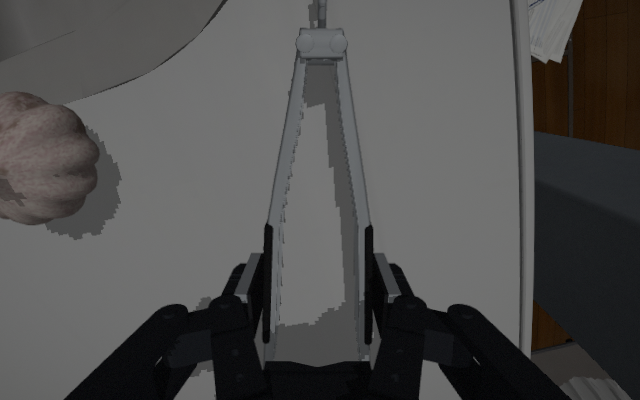

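The wrist view shows the pads on the sleeves at about (268,280) and (368,280), width 52.5. Lifting.

Emit:
play_rows(travel=[[0,0,-0.003],[0,0,-0.005],[0,0,-0.01],[0,0,-0.015],[0,0,-0.02],[0,0,-0.02],[0,0,-0.02],[0,0,-0.015],[0,0,-0.01],[0,0,-0.005],[0,0,0]], rotation=[[0,0,0],[0,0,0],[0,0,0],[0,0,0],[0,0,0],[0,0,0],[0,0,0],[0,0,0],[0,0,0],[0,0,0],[0,0,0]], grip=[0.61,0.61,0.61,0.61,0.61,0.61,0.61,0.61,0.61,0.61,0.61])

```text
clock: 7.3
position: [434.8, -235.2, 105.3]
ee_rot: [-0.621, 0.784, -0.001, 0.001]
contact_force: [0.8, -1.2, -1.8]
gripper_width: 52.1
```

Run:
```python
from h import *
tool(); d=cam("wrist"); 
im=d["image"]; cv2.imwrite("pics/w4.png",im)
a=cv2.imread("pics/w3.png"); print("diff",np.abs(a[20:330,230:410].astype(int)-im[20:330,230:410]).mean())
for u,v in [(320,45),(286,160),(352,160),(270,290),(367,290)]: print((u,v),bydepth(d,(u,v)).round(1))
plan((440,-60,126),-140,8)
```

```text
7.3 [ 434.8 -235.2  105.3] [[-0.229, -0.973, 0.002], [-0.973, 0.229, -0.0], [-0.0, -0.002, -1.0]] [-0.17  0.27 -0.45  0.   -0.84 -0.06] [ 0.8 -1.2 -1.8] 52.1
diff 25.000382317801673
(320, 45) [[ 410.5 -334.8  145.1]]
(286, 160) [[ 433.6 -296.2  144.9]]
(352, 160) [[ 407.5 -290.   144.8]]
(270, 290) [[ 457.  -238.6  145.9]]
(367, 290) [[ 412.6 -229.2  147.3]]
n 8 T [[-0.021, 0.004, -0.003], [-0.021, 0.006, -0.003], [-0.02, 0.008, -0.003], [-0.02, 0.009, -0.003], [-0.019, 0.011, -0.003], [-0.018, 0.012, -0.003], [-0.017, 0.014, -0.003], [-0.016, 0.015, -0.003]] W [-0.      0.      0.0802] step 22.052691711847114 4.5937321250180405
```

The tongs are held level, with their top at z≈145 everywhere. Now turning and moving in front of the rack.

Run:
```python
from h import *
plan((427,93,110),-175,20)
```

```text
n 20 T [[-0.016, 0.004, -0.0], [-0.016, 0.005, -0.0], [-0.015, 0.006, -0.0], [-0.015, 0.007, -0.0], [-0.014, 0.008, -0.0], [-0.014, 0.009, -0.0], [-0.013, 0.01, -0.0], [-0.013, 0.01, -0.0], [-0.012, 0.011, -0.0], [-0.011, 0.012, -0.0], [-0.01, 0.013, -0.0], [-0.01, 0.013, -0.0], [-0.009, 0.014, -0.0], [-0.008, 0.014, -0.0], [-0.007, 0.015, -0.0], [-0.006, 0.015, -0.0], [-0.005, 0.016, -0.0], [-0.004, 0.016, -0.0], [-0.003, 0.016, -0.0], [-0.002, 0.016, -0.0]] W [0.     0.     0.0626] step 16.406033113388325 3.5874927128461147
```

Emit:
play_rows(travel=[[-0.016,0.004,0],[-0.016,0.005,0],[-0.015,0.006,0],[-0.015,0.007,0],[-0.014,0.008,0],[-0.014,0.009,0],[-0.013,0.01,0],[-0.013,0.01,0],[-0.012,0.011,0],[-0.011,0.012,0],[-0.01,0.013,0],[-0.01,0.013,0]], rotation=[[0,0,0.0626],[0,0,0.0626],[0,0,0.0626],[0,0,0.0626],[0,0,0.0626],[0,0,0.0626],[0,0,0.0626],[0,0,0.0626],[0,0,0.0626],[0,0,0.0626],[0,0,0.0626],[0,0,0.0626]], grip=[0.61,0.61,0.61,0.61,0.61,0.61,0.61,0.61,0.61,0.61,0.61,0.61])

```text
clock: 8.35
position: [428.9, -37.7, 103.1]
ee_rot: [-0.288, 0.957, 0.0, -0.001]
contact_force: [1.2, -0.0, -0.2]
gripper_width: 52.2
```

Emit:
play_rows(travel=[[-0.009,0.014,0],[-0.008,0.014,0],[-0.007,0.015,0],[-0.006,0.015,0],[-0.005,0.016,0],[-0.004,0.016,0],[-0.003,0.016,0],[-0.002,0.016,0],[0,0,0],[0,0,0]], rotation=[[0,0,0.0626],[0,0,0.0626],[0,0,0.0626],[0,0,0.0626],[0,0,0.0626],[0,0,0.0626],[0,0,0.0626],[0,0,0.0626],[0,0,0],[0,0,0]], grip=[0.61,0.61,0.61,0.61,0.61,0.61,0.61,0.61,0.61,0.61])

```text
clock: 9.18
position: [426.3, 92.9, 103.3]
ee_rot: [-0.045, 0.999, -0.001, -0.001]
contact_force: [0.3, -0.1, -1.4]
gripper_width: 51.9
```

Run:
```python
from h import *
tool(); d=cam("wrist"); s=cam("scene"); t=cam("top")
for n,x in(("w5",d),("s5",s),("t5",t)): np.savez(n+".npz",**{k:x[k] for k in("image","depth","camera_matrix","k1","Rw","c")})
c=lambda x,u0,u1,v0,v1,w,h:cv2.resize(x["image"][v0:v1,u0:u1],(w,h),interpolation=cv2.INTER_CUBIC)
cv2.imwrite("pics/c5.png",np.vstack([np.hstack([c(t,190,370,90,290,360,400)[:300],c(t,190,370,90,290,360,400)[100:]])if 0 else c(t,190,370,140,260,720,480)[:300], c(s,220,420,100,230,720,300)]))
```

```text
9.1833 [426.3  92.9 103.3] [[-0.996, -0.09, -0.002], [-0.09, 0.996, -0.001], [0.002, -0.001, -1.0]] [ 0.59  0.18 -0.58 -0.   -0.81 -2.07] [ 0.3 -0.1 -1.4] 51.9
```

View pics/c5.png

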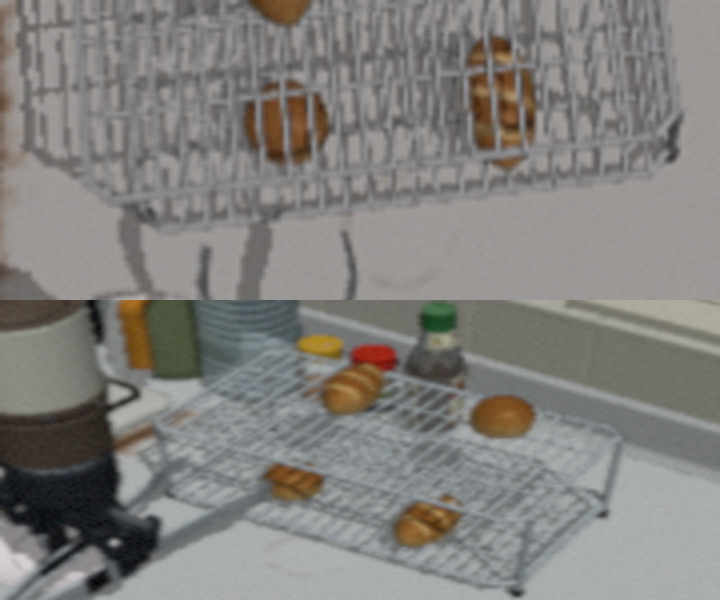

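The crop's top half shows the jaw tips at about (203,248) and (347,235) and the roll at (287,122). In the bottom half, the arm is clear of the rack. I'll check the tip alignment with the roll.

Run:
```python
from h import *
d=dict(np.load("t5.npz")); f=lambda x,y:(190+x/4,140+y/4)
a=onplane(d,f(203,248),135)[0]; b=onplane(d,f(347,235),135)[0]; r=onplane(d,f(286.5,121.5),48)[0]
print(a,b,(a+b)/2,"roll",r); P=cloud(d)
q=P[195:215,236:284].reshape(-1,3); q=q[(q[:,2]>105)&(q[:,2]<150)]; print(len(q))
for s in (q[q[:,1]>100],q[q[:,1]<=100]): print(np.median(s,0).round(1),s.max(0).round(1),s.min(0).round(1))
w=dict(np.load("w5.npz"))
W=cloud(w); 
for u,v in [(320,45),(286,160),(352,160),(270,290),(367,290)]: print((u,v),W[v,u].round(1))
```

```text
[592.05404133 146.29932456 135.        ] [598.50782214  62.92663288 135.        ] [595.28093174 104.61297872 135.        ] roll [684.49221369 115.32693388  48.        ]
76
[579.  146.7 137.5] [593.2 147.4 149.4] [563.3 144.9 123.9]
[578.8  61.  142.8] [599.2  65.8 149.1] [562.4  59.6 124.2]
(320, 45) [325.2  84.3 145.5]
(286, 160) [368.8  74.4 142.7]
(352, 160) [366.3 101.1 143.3]
(270, 290) [430.5  70.5 144.3]
(367, 290) [425.7 115.6 145.5]
```

Emit:
play_rows(travel=[[0,0.004,0.006],[0,0,0.012],[0,0,0.015],[0,0,0.015],[0,0,0.015],[0,0,0.012],[0,0,0.006],[0,0,0.003],[0,0,0],[0,0,0]], rotation=[[0,0,0],[0,0,0],[0,0,0],[0,0,0],[0,0,0],[0,0,0],[0,0,0],[0,0,0],[0,0,0],[0,0,0]], grip=[0.61,0.61,0.61,0.61,0.61,0.61,0.61,0.61,0.61,0.61])

```text
clock: 10.17
position: [427.0, 96.9, 20.6]
ee_rot: [-0.044, 0.999, 0.0, 0.0]
contact_force: [-0.3, 1.3, 0.0]
gripper_width: 52.1
```

Run:
```python
from h import *
tool(); d=cam("top"); s=cam("scene"); P=cloud(d)
np.savez("t6.npz",**{k:d[k] for k in("image","depth","camera_matrix","k1","Rw","c")})
q=P[190:260,225:300].reshape(-1,3); q=q[(q[:,2]>32)&(q[:,2]<72)&(q[:,0]<605)&(q[:,0]>535)]
for k in (q[q[:,1]>105],q[q[:,1]<=105]): print(len(k),np.median(k,0).round(1),k.max(0).round(1),k.min(0).round(1))
c=lambda x,u0,u1,v0,v1,w,h:cv2.resize(x["image"][v0:v1,u0:u1],(w,h),interpolation=cv2.INTER_CUBIC)
cv2.imwrite("pics/c6.png",np.vstack([c(d,210,350,145,235,560,360),c(s,240,380,150,210,560,240)]))
```

```text
10.1667 [427.   96.9  20.6] [[-0.996, -0.088, 0.001], [-0.088, 0.996, 0.0], [-0.001, 0.0, -1.0]] [ 0.6   0.33 -0.68  0.   -0.57 -2.08] [-0.3  1.3  0. ] 52.1
61 [566.1 150.4  55.5] [593.3 152.5  67. ] [536.1 140.6  38.1]
55 [565.9  67.7  59.4] [599.6  72.6  67.7] [535.7  64.   39.7]
```

View pics/c6.png

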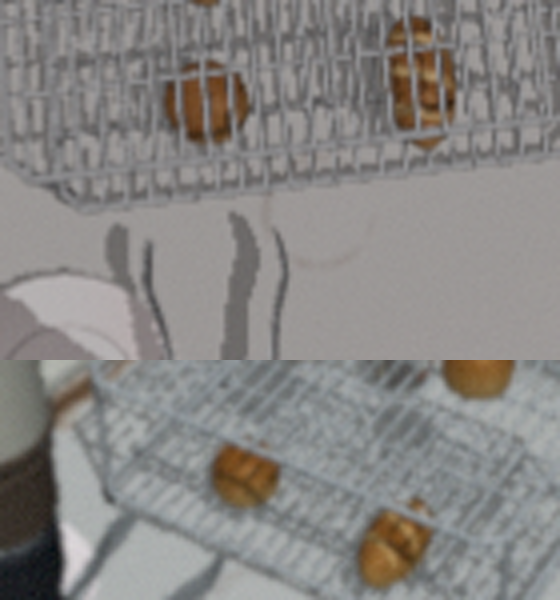

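The crop shows the jaw tips at (150,245) and (278,232), straddling the roll at (205,102). Jaw z centre is about 54, so I'll lower 3 mm and advance most of the way.

Emit:
play_rows(travel=[[0,0,0.003],[-0.005,0,0],[-0.01,0,0],[-0.01,-0.001,0],[-0.01,0,0],[-0.01,0,0],[-0.01,-0.001,0],[-0.008,0,0],[-0.005,0,0],[-0.002,0,0],[0,0,0]], rotation=[[0,0,0],[0,0,0],[0,0,0],[0,0,0],[0,0,0],[0,0,0],[0,0,0],[0,0,0],[0,0,0],[0,0,0],[0,0,0]], grip=[0.61,0.61,0.61,0.61,0.61,0.61,0.61,0.61,0.61,0.61,0.61])

```text
clock: 11.18
position: [496.8, 100.9, 17.1]
ee_rot: [-0.044, 0.999, -0.0, -0.0]
contact_force: [0.8, -0.1, -0.8]
gripper_width: 52.3
```

Run:
```python
from h import *
tool(); d=cam("top"); s=cam("scene"); w=cam("wrist"); P=cloud(d)
q=P[140:260,215:300].reshape(-1,3); q=q[(q[:,2]>34)&(q[:,2]<75)&(q[:,0]<645)&(q[:,0]>560)]
for k in (q[q[:,1]>112],q[q[:,1]<=112]): print(len(k),np.median(k,0).round(1),k.max(0).round(1),k.min(0).round(1))
c=lambda x,u0,u1,v0,v1,w,h:cv2.resize(x["image"][v0:v1,u0:u1],(w,h),interpolation=cv2.INTER_CUBIC)
cv2.imwrite("pics/c7.png",np.hstack([c(d,220,310,145,235,500,500),c(s,260,330,140,230,300,500)]))
```

```text
11.1833 [496.8 100.9  17.1] [[-0.996, -0.087, -0.0], [-0.087, 0.996, -0.0], [0.0, -0.0, -1.0]] [ 0.52  0.42 -0.51 -0.   -0.64 -2.  ] [ 0.8 -0.1 -0.8] 52.3
93 [601.4 143.2  52.3] [644.5 218.2  66.6] [561.8 132.6  36.5]
89 [599.1  75.1  57.3] [643.6 111.2  62.9] [561.2  68.2  34. ]
```

View pics/c7.png

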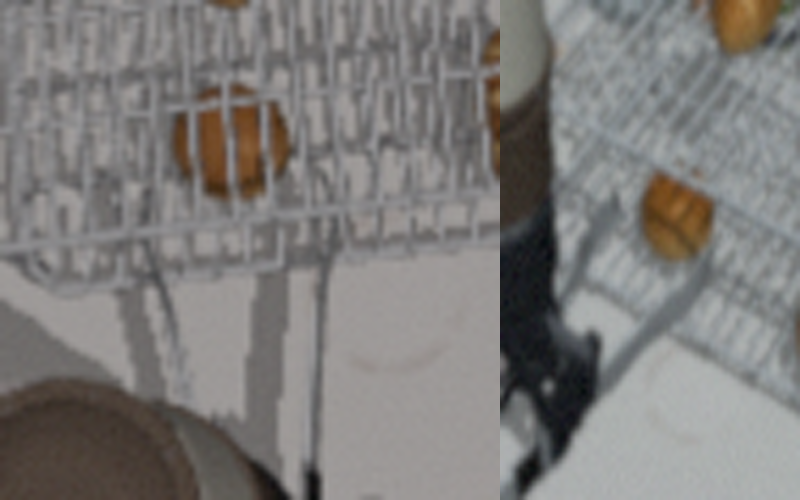

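The left crop shows the jaw tips near (150,190) and (318,165), with midline at about 234 against the roll centre at 231, so they are aligned. Advance 40 mm, then close.

Emit:
play_rows(travel=[[-0.004,0,0],[-0.007,0,0],[-0.008,0,0],[-0.008,0,0],[-0.007,0,0],[-0.004,0,0],[-0.002,0,0],[0,0,0],[0,0,0]], rotation=[[0,0,0],[0,0,0],[0,0,0],[0,0,0],[0,0,0],[0,0,0],[0,0,0],[0,0,0],[0,0,0]], grip=[0.61,0.61,0.61,0.61,0.61,0.61,0.61,0.61,0.61])

```text
clock: 12.08
position: [536.1, 104.3, 17.1]
ee_rot: [-0.044, 0.999, -0.0, -0.0]
contact_force: [-0.8, -0.3, -0.8]
gripper_width: 52.8
```

Run:
```python
from h import *
tool(); d=cam("top"); s=cam("scene")
for n,x in(("t8",d),("s8",s)): np.savez(n+".npz",**{k:x[k] for k in("image","depth","camera_matrix","k1","Rw","c")})
im=s["image"]
for x,box in((d,(220,310,145,235)),(s,(270,330,150,215))):
    hsv=cv2.cvtColor(x["image"],cv2.COLOR_BGR2HSV); u0,u1,v0,v1=box; m=np.zeros((400,640),np.uint8)
    m[v0:v1,u0:u1]=((hsv[...,0]>3)&(hsv[...,0]<22)&(hsv[...,1]>90)&(hsv[...,2]>50))[v0:v1,u0:u1]; m=cv2.morphologyEx(m,cv2.MORPH_CLOSE,np.ones((3,3)))
    n,l,st,c=cv2.connectedComponentsWithStats(m)
    for i in range(1,n):
        if st[i,4]>60: print(c[i],st[i],onplane(x,c[i],50).round(1))
c=lambda x,u0,u1,v0,v1,w,h:cv2.resize(x["image"][v0:v1,u0:u1],(w,h),interpolation=cv2.INTER_CUBIC)
cv2.imwrite("pics/c8.png",np.hstack([c(d,220,310,145,235,400,400),c(s,260,330,140,210,400,400)]))
```

```text
12.0833 [536.1 104.3  17.1] [[-0.996, -0.087, -0.001], [-0.087, 0.996, -0.0], [0.001, -0.0, -1.0]] [ 0.49  0.47 -0.42 -0.   -0.68 -1.97] [-0.8 -0.3 -0.8] 52.8
[261.44067797 170.71610169] [251 160  21  21 236] [[683.2 115.4  50. ]]
[300.4        178.70285714] [293 171  16  16 175] [[676.6 114.2  50. ]]
```

View pics/c8.png

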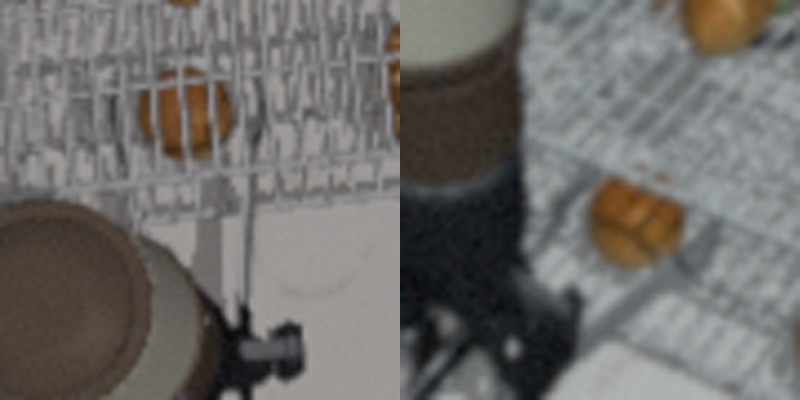

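The roll has not moved, and the right jaw is beside it: top crop (262,80–150), scene crop tip near (712,222). I'll check the tip depth.

Run:
```python
from h import *
s=dict(np.load("s8.npz"));t=dict(np.load("t8.npz"))
print(onplane(s,(260+312*.175,140+222*.175),62),onplane(s,(260+312*.175,140+222*.175),50)); 
for v in (75,100,145): print(v,onplane(t,(220+262*.225,145+v*.225),62))
for d,b in((t,(265,290,145,200)),(s,(295,325,165,215))):
    P=cloud(d)[b[2]:b[3],b[0]:b[1]].reshape(-1,3); q=P[(P[:,2]>36)&(P[:,2]<75)&(P[:,1]<92)&(P[:,1]>62)&(P[:,0]>610)&(P[:,0]<740)]
    print(len(q)); print(q[np.argsort(-q[:,0])][:12].round(0).tolist())
```

```text
[[692.80703888  70.99600759  62.        ]] [[702.46671432  78.6937362   50.        ]]
75 [[702.46059604  69.20739676  62.        ]]
100 [[688.04749102  69.08580112  62.        ]]
145 [[662.26024047  68.87436387  62.        ]]
93
[[709.0, 77.0, 57.0], [705.0, 76.0, 49.0], [699.0, 74.0, 63.0], [698.0, 74.0, 48.0], [697.0, 74.0, 61.0], [695.0, 73.0, 50.0], [694.0, 74.0, 63.0], [693.0, 92.0, 46.0], [693.0, 92.0, 60.0], [692.0, 74.0, 61.0], [690.0, 72.0, 59.0], [690.0, 92.0, 62.0]]
132
[[702.0, 76.0, 47.0], [701.0, 77.0, 38.0], [700.0, 76.0, 53.0], [700.0, 75.0, 58.0], [699.0, 74.0, 46.0], [695.0, 75.0, 62.0], [695.0, 75.0, 57.0], [695.0, 75.0, 40.0], [694.0, 75.0, 54.0], [693.0, 74.0, 38.0], [692.0, 73.0, 48.0], [692.0, 72.0, 53.0]]
```

Tip is at x≈704, so the jaw centre is at 679, with jaws z 38–63: good. Closing gradually.

Emit:
play_rows(travel=[[0,0,0],[0,0,0],[0,0,0],[0,0,0],[0,0,0],[0,0,0],[0,0,0],[0,0,0],[0,0,0],[0,0,0],[0,0,0],[0,0,0]], rotation=[[0,0,0],[0,0,0],[0,0,0],[0,0,0],[0,0,0],[0,0,0],[0,0,0],[0,0,0],[0,0,0],[0,0,0],[0,0,0],[0,0,0]], grip=[0.58,0.55,0.52,0.49,0.47,0.45,0.43,0.41,0.4,0.4,0.4,0.4])

```text
clock: 13.18
position: [536.4, 104.5, 17.3]
ee_rot: [-0.044, 0.999, 0.0, 0.0]
contact_force: [0.1, 0.8, -0.8]
gripper_width: 35.7
```

Emit:
play_rows(travel=[[0,0,0],[0,0,0],[0,0,0],[0,0,0]], rotation=[[0,0,0],[0,0,0],[0,0,0],[0,0,0]], grip=[0.36,0.33,0.3,0.3])

```text
clock: 13.52
position: [536.4, 104.4, 17.3]
ee_rot: [-0.044, 0.999, -0.0, 0.0]
contact_force: [0.0, 0.1, -1.1]
gripper_width: 35.6
```

Emit:
play_rows(travel=[[0,0,-0.002],[0,0,-0.004],[0,0,-0.004],[0,0,-0.003],[0,0,-0.002],[0,0,0]], rotation=[[0,0,0],[0,0,0],[0,0,0],[0,0,0],[0,0,0],[0,0,0]], grip=[0.3,0.3,0.3,0.3,0.3,0.3])

```text
clock: 14.02
position: [536.8, 104.6, 33.0]
ee_rot: [-0.044, 0.999, 0.0, 0.001]
contact_force: [-0.2, -0.2, -0.8]
gripper_width: 36.0
```

Run:
```python
from h import *
tool(); d=cam("top"); s=cam("scene")
for n,x,box in(("t9",d,(220,310,145,235)),("s9",s,(270,330,150,215))):
    np.savez(n+".npz",**{k:x[k] for k in("image","depth","camera_matrix","k1","Rw","c")})
    P=cloud(x);hsv=cv2.cvtColor(x["image"],cv2.COLOR_BGR2HSV); u0,u1,v0,v1=box; m=np.zeros((400,640),np.uint8)
    m[v0:v1,u0:u1]=((hsv[...,0]>3)&(hsv[...,0]<22)&(hsv[...,1]>90)&(hsv[...,2]>50))[v0:v1,u0:u1]; m=cv2.morphologyEx(m,cv2.MORPH_CLOSE,np.ones((3,3)))
    n_,l,st,c=cv2.connectedComponentsWithStats(m)
    for i in range(1,n_):
        if st[i,4]>60: z=P[l==i]; z=z[(z[:,2]<110)&(z[:,2]>30)]; print(n,c[i],st[i],onplane(x,c[i],60).round(1),np.percentile(z[:,2],[10,50,95]).round())
# same for state before
for n,box in(("t8",(220,310,145,235)),("s8",(270,330,150,215))):
    x=dict(np.load(n+".npz"));P=cloud(x);hsv=cv2.cvtColor(x["image"],cv2.COLOR_BGR2HSV); u0,u1,v0,v1=box
    m=np.zeros((400,640),bool);m[v0:v1,u0:u1]=((hsv[...,0]>3)&(hsv[...,0]<22)&(hsv[...,1]>90)&(hsv[...,2]>50))[v0:v1,u0:u1]
    z=P[m]; z=z[(z[:,2]<110)&(z[:,2]>30)]; print(n,np.percentile(z[:,2],[10,50,95]).round())
```

```text
14.0167 [536.8 104.6  33. ] [[-0.996, -0.088, 0.001], [-0.088, 0.996, 0.001], [-0.001, 0.0, -1.0]] [ 0.49  0.45 -0.4   0.   -0.72 -1.97] [-0.2 -0.2 -0.8] 36.0
t9 [259.87179487 169.73076923] [250 159  20  20 234] [[683.6 117.5  60. ]] [75. 84. 90.]
s9 [298.21359223 175.81553398] [293 170  14  12 103] [[674.7 120.8  60. ]] [63. 76. 84.]
t8 [58. 68. 75.]
s8 [46. 62. 73.]
```

The roll is held and lifted 15 mm in both views. Withdrawing straight out.

Emit:
play_rows(travel=[[0.004,0,0],[0.008,0,0],[0.012,0,0],[0.015,0,0],[0.015,0,0],[0.015,0,0],[0.015,0,0],[0.015,0,0],[0.012,0,0],[0.008,0,0],[0.004,0,0],[0,0,0]], rotation=[[0,0,0],[0,0,0],[0,0,0],[0,0,0],[0,0,0],[0,0,0],[0,0,0],[0,0,0],[0,0,0],[0,0,0],[0,0,0],[0,0,0]], grip=[0.3,0.3,0.3,0.3,0.3,0.3,0.3,0.3,0.3,0.3,0.3,0.3])

```text
clock: 15.12
position: [413.0, 93.4, 32.4]
ee_rot: [-0.044, 0.999, -0.0, -0.0]
contact_force: [-0.8, 0.4, -1.2]
gripper_width: 35.5
```

```bash
cat >> h.py <<'E'
def rolls(x,n,z,box):
    P=cloud(x);hsv=cv2.cvtColor(x["image"],cv2.COLOR_BGR2HSV); u0,u1,v0,v1=box; m=np.zeros((400,640),np.uint8)
    m[v0:v1,u0:u1]=((hsv[...,0]>3)&(hsv[...,0]<22)&(hsv[...,1]>90)&(hsv[...,2]>50))[v0:v1,u0:u1]; m=cv2.morphologyEx(m,cv2.MORPH_CLOSE,np.ones((3,3)))
    n_,l,st,c=cv2.connectedComponentsWithStats(m)
    for i in range(1,n_):
        if st[i,4]>60: q=P[l==i]; q=q[(q[:,2]<250)&(q[:,2]>25)]; print(n,c[i].round(1),st[i],"onplane",onplane(x,c[i],z)[0].round(1),"cloud",np.median(q,0).round(),q.min(0).round(),q.max(0).round())
E
python3 - <<'E'
from h import *
tool(); d=cam("top"); s=cam("scene")
rolls(d,"top",65,(195,370,95,290)); rolls(s,"scene",65,(220,385,110,240))
E
```

```text
15.1167 [413.   93.4  32.4] [[-0.996, -0.088, -0.0], [-0.088, 0.996, -0.0], [0.0, -0.0, -1.0]] [ 0.61  0.28 -0.7  -0.   -0.59 -2.09] [-0.8  0.4 -1.2] 35.5
top [313.8 115.9] [303 106  23  22 402] onplane [819.6 -19.   65. ] cloud [778. -26. 184.] [758. -51. 163.] [801.  -1. 193.]
top [256.8 128.1] [247 111  21  35 538] onplane [790.7 126.2  65. ] cloud [752. 103. 180.] [717.  82. 161.] [796. 127. 190.]
top [314.9 164.2] [307 149  17  28 306] onplane [694.2 -21.1  65. ] cloud [689. -22.  67.] [651. -41.  47.] [736.  -1. 150.]
top [263.6 218.1] [253 208  21  21 337] onplane [561.2 105.5  65. ] cloud [559. 102.  83.] [536.  81.  67.] [585. 130.  92.]
scene [258.1 119.4] [254 110   9  20 139] onplane [809.3 415.2  65. ] cloud [770. 372. 104.] [762. 364.  30.] [813. 402. 149.]
scene [308.6 118.3] [303 115  12  11  72] onplane [921.3 275.1  65. ] cloud [885. 245. 101.] [861. 223.  80.] [903. 266. 105.]
scene [318.6 135.8] [309 121  20  28 327] onplane [863.5 186.1  65. ] cloud [747.  99. 174.] [714.  80.  44.] [901. 229. 187.]
scene [359.2 150. ] [351 142  17  17 241] onplane [884.1  35.5  65. ] cloud [769. -32. 178.] [752. -51. 152.] [796.  -7. 193.]
scene [337.5 197. ] [330 188  18  19 226] onplane [670.7 -30.4  65. ] cloud [675. -29.  60.] [651. -42.  36.] [710.  -4.  72.]
scene [276.3 198.1] [269 191  17  17 203] onplane [560.1 108.8  65. ] cloud [549.  99.  81.] [533.  80.  56.] [576. 123.  93.]
```

The roll is out at about (560,105), base z≈47, and the other rolls are at unchanged pixels. Now lift, then carry it over the plate at (499,215).

Emit:
play_rows(travel=[[0,0,-0.004],[0,0,-0.008],[0,0,-0.012],[0,0,-0.012],[0,0,-0.01],[0,0,-0.008],[0,0,-0.004],[0,0,0]], rotation=[[0,0,0],[0,0,0],[0,0,0],[0,0,0],[0,0,0],[0,0,0],[0,0,0],[0,0,0]], grip=[0.3,0.3,0.3,0.3,0.3,0.3,0.3,0.3])

```text
clock: 15.88
position: [414.7, 94.0, 91.4]
ee_rot: [-0.044, 0.999, 0.001, 0.001]
contact_force: [0.4, 0.3, -0.4]
gripper_width: 35.5
```

Emit:
play_rows(travel=[[0.002,0.004,0],[0.004,0.01,0],[0.006,0.014,0],[0.006,0.014,0],[0.006,0.014,0],[0.006,0.014,0],[0.006,0.014,0],[0.006,0.013,0],[0.005,0.01,0],[0.003,0.005,0],[0.001,0.002,0],[0,0,0]], rotation=[[0,0,0],[0,0,0],[0,0,0],[0,0,0],[0,0,0],[0,0,0],[0,0,0],[0,0,0],[0,0,0],[0,0,0],[0,0,0],[0,0,0]], grip=[0.3,0.3,0.3,0.3,0.3,0.3,0.3,0.3,0.3,0.3,0.3,0.3])

```text
clock: 16.88
position: [352.7, 202.8, 90.0]
ee_rot: [-0.044, 0.999, -0.0, -0.0]
contact_force: [-0.6, -0.4, -2.0]
gripper_width: 35.7
```

Run:
```python
from h import *
tool(); d=cam("top"); s=cam("scene")
rolls(d,"top",125,(195,290,200,290)); rolls(s,"scene",125,(180,330,165,260))
c=lambda x,u0,u1,v0,v1,w,h:cv2.resize(x["image"][v0:v1,u0:u1],(w,h),interpolation=cv2.INTER_CUBIC)
cv2.imwrite("pics/c10.png",np.hstack([c(d,180,380,90,290,400,400),c(s,190,400,90,300,400,400)]))
```

```text
16.8833 [352.7 202.8  90. ] [[-0.996, -0.088, -0.001], [-0.088, 0.996, -0.001], [0.001, -0.001, -1.0]] [ 0.93  0.16 -0.67 -0.   -0.75 -2.41] [-0.6 -0.4 -2. ] 35.7
top [211.6 242.2] [201 232  22  22 372] onplane [500.8 215.1 125. ] cloud [500. 210. 141.] [476. 188. 116.] [524. 238. 149.]
scene [231.6 179.6] [224 173  17  16 206] onplane [498.2 217.  125. ] cloud [490. 206. 139.] [471. 190. 113.] [521. 230. 150.]
```

View pics/c10.png

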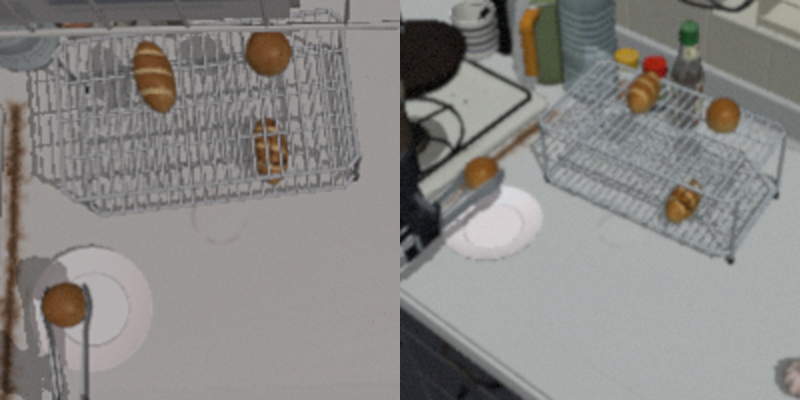

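The picture shows the roll in the jaws at crop (65,305). The height parallax accounts for its offset from the plate centre at (98,305). Triangulated, it is at (500,215), base ≈105, and the rack and other rolls are undisturbed. A short hold check, then hand in.

Emit:
play_rows(travel=[[0,0,0],[0,0,0],[0,0,0],[0,0,0],[0,0,0],[0,0,0]], rotation=[[0,0,0],[0,0,0],[0,0,0],[0,0,0],[0,0,0],[0,0,0]], grip=[0.3,0.3,0.3,0.3,0.3,0.3])

```text
clock: 17.48
position: [353.1, 202.6, 90.3]
ee_rot: [-0.044, 0.999, 0.0, 0.0]
contact_force: [0.8, -0.8, -1.4]
gripper_width: 35.8
```

Run:
```python
from h import *
tool(); rolls(cam("top"),"top",125,(195,290,200,290)); print(workorder.job_done())
```

```text
17.4833 [353.1 202.6  90.3] [[-0.996, -0.087, 0.0], [-0.087, 0.996, 0.0], [-0.0, 0.0, -1.0]] [ 0.92  0.15 -0.67 -0.   -0.75 -2.41] [ 0.8 -0.8 -1.4] 35.8
top [211.7 242. ] [201 231  22  22 374] onplane [501.1 214.8 125. ] cloud [500. 209. 141.] [478. 188. 119.] [526. 238. 149.]
the job is handed in; nothing more can be done
None
```

The round roll is out of the rack and held in the tongs over the middle of the plate; I handed the job in at 17.5 s.

- **Final position:** the roll's axis is at about (501, 215) and the plate's centre at about (499, 215). Its base is about 105 mm above the worktop, so about 87 mm above the plate's rim. It stayed still over a half-second hold, with the gripper steady at about 36 mm.
- **Rack and other rolls:** after the roll was out, all three other rolls were at nearly the same pixels as at the start. The rack looked unmoved in the last picture. The highest force I read was about 7 N, a light touch on the worktop while gripping the tongs.
- **What went wrong:** the first grip on the tongs missed. The finger pads sit about 20 mm behind the stated tool tip, so they closed just above the sleeves. The tongs did not move, and I gripped again lower.
- **What disagreed:** the two cameras differed by about 3 mm at the end, and by about 6 mm on the roll while it was in the rack. The sleeves closed to about 36 mm instead of the 38 mm expected, though the roll was clearly held.

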